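# Fetch a halo ring off the drying rack with a flat lifter

### The job

Pick up the flat metal lifter by its wooden handle, slide its blade under the white halo ring that lies on the drying rack, and lift the ring off the rack on the blade. Then set the lifter down flat and wholly on its plywood board, with the ring still lying on the blade, and let go. Do not touch the ring with the gripper, and leave the roll of masking tape and the spare ring where they are.

Things in the scene. Friction and masses are not known exactly. Their poses are not given: they have to be found in the camera images.
- lifter: Flat steel lifter (spatula) with a bridge handle, 0.18 kg, loose, starts flat on the board. Sheet 215 x 50 mm, 3 mm thick. Origin: underside of the sheet, below the handle's middle; x along the sheet to the tip, z up. Sheet from x = -55 (tail) to +160 mm (tip); free blade x = +45 to +160; the ring sits well with its middle at x = +105 mm.
- lifter_grip (a point): Centre of the straight wooden handle bar: 84 mm long (along the lifter's x), 18 mm wide, 18 mm high, centre 48 mm above the sheet's underside. It stands on two steel posts of 12 mm diameter at x = -33 and +33 mm; the space below the bar, down to the sheet, is open. Axes as the lifter's.
- lifter_tip (a point): Middle of the front edge (tip) of the blade, at its underside.
- lifter_tail (a point): Middle of the rear edge of the sheet, at its underside.
- ring: White plastic halo ring for a headlamp, 0.03 kg, loose, about 100 mm outer and 80 mm inner diameter, 9 mm thick, with a small black connector tab reaching 54 mm from the origin to -y. It lies flat across the two rails of the rack. Origin: at the ring's underside; the middle of the round ring is 4 mm from it to +y. z up.
- drying_rack: Fixed rack on the bench: dark base plate 100 x 102 mm, 6 mm thick, with two aluminium rails along x, 100 mm long, 14 mm wide, tops 45 mm above the bench. Origin: centre of the underside; z up. The gap between the rails is 74 mm wide (along y), open at both ends, free from 6 to 45 mm up. +x points roughly to world +y; the room to slide in from is on the -x side, over the board.
- board: Fixed plywood board lying on the bench before the rack, 260 mm long (x) by 120 mm wide (y), 10 mm thick. Origin: centre of its underside; x points roughly to world +x, z up. The lifter starts on it, its x axis roughly along the board's.
- tape_roll: Roll of beige masking tape, 100 mm across and 25 mm high, lying on the bench beside the rack, on either side of it; a bystander. Origin: centre of its underside.
- spare_ring: A second white halo ring, about 89 mm across and 9 mm thick, lying flat on the bench beyond the rack (further along the rack's +x); a bystander. Origin: its underside, near the middle.

How it is judged:
On the way:
1. the ring is lifted clear of the rack on the blade of the lifter (height (world z) of ring above 0.06 m and contact force between ring and lifter above 0.05 N and contact force between ring and drying_rack below 0.02 N), for 0.2 s.
At the end, for the whole second after the job is handed in: The lifter lies flat on the board (3 degrees), middles of its tip and tail edges over the board (5 mm past its ends allowed); the ring lies flat on the blade (10 degrees), its origin 75 to 150 mm ahead of the lifter's origin and within 25 mm of its middle line; both at rest (x of ring in the frame of lifter between 0.075 and 0.15 m and y of ring in the frame of lifter between -0.025 and 0.025 m and z of ring in the frame of lifter between 0 and 0.01 m and angle between ring's own z axis and vertical below 0.17 rad and contact force between ring and lifter above 0.05 N and contact force between lifter and board above 0.5 N and angle between lifter's own z axis and vertical below 0.05 rad and x of lifter_tip in the frame of board between -0.135 and 0.135 m and y of lifter_tip in the frame of board between -0.06 and 0.06 m and x of lifter_tail in the frame of board between -0.135 and 0.135 m and y of lifter_tail in the frame of board between -0.06 and 0.06 m and linear speed of each of ring, lifter below 0.02 m/s); the robot touches nothing.
It fails at once if the gripper touches the ring (contact force between any of the fingers, the arm and ring above 0.3 N).
It fails at once if the roll of masking tape is shifted by more than 20 mm (distance of tape_roll from where it was at the start of the episode above 0.02 m).
It fails at once if the spare ring is shifted by more than 20 mm (distance of spare_ring from where it was at the start of the episode above 0.02 m).
It also fails if it takes over 64 s, if anything falls off the work surface, if the arm or the gripper's body presses on something with over 40 N, if the wrist force passes 120 N, or if a joint passes its speed limit or range.

### The arm

A 7-joint arm with a two-finger parallel gripper is mounted at the origin on a cart in front of the work surface, level with it; the furniture and walls round the work are solid. World frame = base frame: x ahead of the robot, y to its left, z up, the work surface at z = 0. Lengths are in m, angles in rad, forces in N, time in s.
With the tool pointing down it reaches from about 0.35 to 0.9 m from the base axis. Payload 7.2 kg.
Tool frame: the origin (TCP) lies midway between the tips of the shut fingers; the grasp point (between the pads) lies 19 mm behind it; y points along the fingers, z is the direction in which the jaws open and shut, and the axes are right-handed (so a half turn about y gives the same grasp; the last joint's range is limited). The gripper opens to 85 mm and grips with 20 to 120 N. Pads are 22 mm wide; open, the fingers measure 114 mm over their backs; the gripper's body (76 mm by 85 mm) begins 54 mm behind the grasp point. The pads swing forward as they close: fully open they stand 13 mm farther back than shut.
Start: joints at [-1.398, 0.411, -0.013, 1.596, 0.006, 1.134, -0.082], TCP at [0.149, 0.607, 0.231] pointing down, gripper open.
Joint ranges: [-2.95, 2.95], [-0.29, 1.99], [-1.47, 1.44], [0.14, 2.54], [-1.03, 4.17], [0.13, 1.85], [-2.86, 2.86]. Speed limits (rad/s): [2.39, 2.39, 3.01, 3.01, 3.14, 3.14, 3.14].

### API

Orientations are given as [roll, pitch, yaw] about the fixed x, y, z axes, in that order (R = Rz(yaw) Ry(pitch) Rx(roll)).
In Python, from workcell import bot gives the robot as it stands. The module is installed in compiled form; this text tells all that it offers.
- The arm moves only by the tool jog_arm, never from a script. Its argument "deltas" is text: rows parted by semicolons, each of 6 numbers parted by spaces: the shift along the tool's x, y, z in mm, then the turn, a rotation vector about the tool's x, y, z in degrees. A call has 1 to 20 rows; each row is the pose to reach, as a shift and turn from the pose measured when the call began, along the tool's axes at that moment; what a row does not reach only later rows make up. A row lasts 1/12 s, in which the tool goes at most 41.7 mm and 7.16 degrees, less where a joint would pass 70% of its speed; a pose out of reach is approached as far as the arm can. A call with a gripper value outside its range is refused whole. "fingers" is the opening, from 0 (shut) to 1 (fully open), set as the call begins (left out, the last holds). The fingers move at their own pace and stop on an object; "squeeze" is the grip in N (left out, the last holds). Time passes only in rows, so rows that repeat a pose let the fingers close. It gives the time, the measured TCP pose, the force and the opening at its end, in the units of the state.
- bot.read_state(): the state, without advancing time (a new reading comes with each control period).
- bot.get_image(name): name is "side" or "top" or "wrist"; returns a dict with "img" (384x512x3 uint8, blue, green, red), "vertical_fov" (degrees; the focal length in pixels is half the picture's height over the tangent of half this angle, whatever the lens; pixels are square), "cx", "cy" (the principal point, pixels), "eye" and "attitude" of the camera in the world. Camera axes: x right, y down, z forward; pixel columns grow to the right and rows downward; lengths in m; the calibration is good to about 2 mm. A picture is of the moment at which its call begins. There is no depth.
- bot.finish_job(): hands the job in, once; it reports no verdict.
The state is a dict: "t": time; "joint_pos": joint angles; "qvel": joint speeds; "tau": joint torques, N m; "tool_pos": TCP position; "orientation": TCP orientation; "contact_force": force on the tool from outside, world axes, zero at the start; "wrist_torque": the same for the moment, N m; "gripper_width": opening from 0.0 (shut) to 1.0 (fully open).
Only numpy, scipy, OpenCV 4.12 (cv2) and the standard library are available. Lean on these libraries where they do the work, as an engineer would, in place of code of your own. Each camera call takes 0.05 s, during which the arm holds its last target.

## Working session

There is one attempt and no reset: what is moved stays moved. The work goes in short steps, Python scripts to look and compute and a tool call to move; the robot and the scene stay as the last step left them, time stands still between calls to the robot, and variables do not carry over. Pictures are saved under pics/ and viewed, and the job is handed in when it is done.

Besides the shell and the picture viewer there is one more tool, called after "Emit:" as a command line: name --argument value ..., lists and objects as JSON in quotes. jog_arm: Moves the arm, as the interface text tells. Its arguments: {"type":"object","properties":{"deltas":{"type":"string"},"fingers":{"type":"number"},"squeeze":{"type":"number"}},"required":["deltas"]}

```bash
mkdir -p pics
python3 - <<'E'
from workcell import bot
import cv2
s=bot.read_state();print(s)
for n in("side","top","wrist"):
    d=bot.get_image(n);cv2.imwrite(f"pics/{n}0.png",d["img"]);print(n,{k:v for k,v in d.items() if k!="img"})
E
```

```text
{'t': 0.0, 'joint_pos': array([-1.39819778,  0.41192918, -0.01274701,  1.5970741 ,  0.00556199,
        1.13431108, -0.08219434]), 'qvel': array([ 0.00269801,  0.00068225, -0.00038963, -0.00121236,  0.00041823,
       -0.00040709,  0.00042788]), 'tau': array([-2.47653943e-04, -6.00622416e+01,  6.82047419e-01, -2.99402618e+01,
        1.38555697e-02,  1.08595501e-02,  1.16709015e-05]), 'tool_pos': array([0.14893528, 0.60646016, 0.23042234]), 'orientation': array([-1.57248193e+00, -7.16622932e-05, -2.40752066e-01]), 'contact_force': array([0.18266691, 0.16437303, 0.89051892]), 'wrist_torque': array([-0.06216564,  0.01512408, -0.04678335]), 'gripper_width': 1.0020104852368101}
side {'vertical_fov': 42.95390519576696, 'cx': 258.69931289696837, 'cy': 191.18249699305406, 'eye': array([ 0.10398158, -0.4155971 ,  0.46727355]), 'attitude': array([-1.98834819, -0.0143811 , -0.51592778])}
top {'vertical_fov': 48.294367514273596, 'cx': 259.1801527847611, 'cy': 197.458223653537, 'eye': array([0.39454228, 0.37148504, 0.88898154]), 'attitude': array([-2.96800399,  0.01778857, -1.5667333 ])}
wrist {'vertical_fov': 61.03923284179451, 'cx': 251.7085213007958, 'cy': 193.4581227915395, 'eye': array([0.06619763, 0.62632521, 0.37382619]), 'attitude': array([2.80661887e+00, 1.39827762e-03, 1.32918820e+00])}
```

View pics/top0.png

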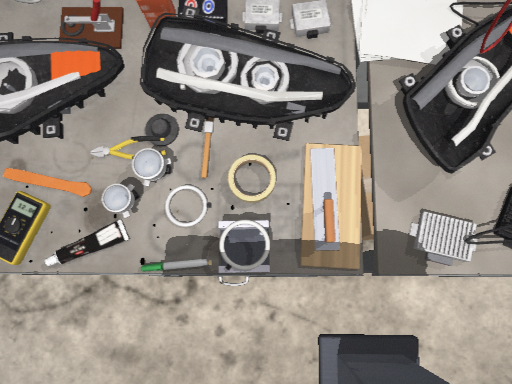

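View pics/side0.png

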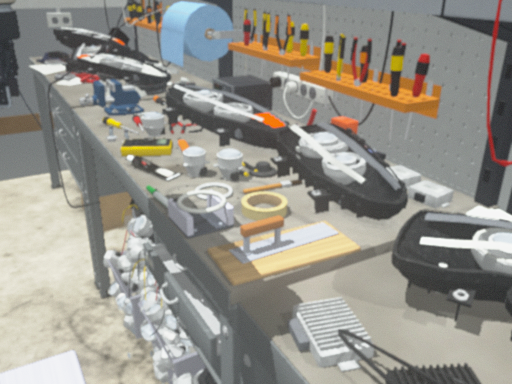

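View pics/wrist0.png

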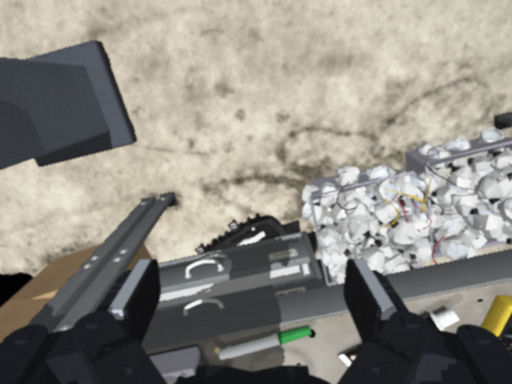

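```bash
cat > h.py <<'E'
from workcell import bot
import cv2,numpy as np
from scipy.spatial.transform import Rotation as R
def cam(d):
    h=d["img"].shape[0];f=h/2/np.tan(np.radians(d["vertical_fov"]/2))
    return f,R.from_euler('xyz',d["attitude"]).as_matrix()
def ray(d,p,z):
    f,M=cam(d);p=np.atleast_2d(np.asarray(p,float))
    v=np.c_[(p[:,0]-d["cx"])/f,(p[:,1]-d["cy"])/f,np.ones(len(p))]@M.T
    return d["eye"]+v*((z-d["eye"][2])/v[:,2])[:,None]
def proj(d,P):
    f,M=cam(d);q=(np.atleast_2d(P)-d["eye"])@M
    return np.c_[q[:,0]/q[:,2]*f+d["cx"],q[:,1]/q[:,2]*f+d["cy"]]
def toolrel(P):
    s=bot.read_state();M=R.from_euler('xyz',s["orientation"]).as_matrix()
    return (np.asarray(P)-s["tool_pos"])@M*1000
E
python3 - <<'E'
from h import *
d=bot.get_image("top");s=bot.get_image("side")
im=d["img"];
cv2.imwrite("pics/topz.png",cv2.resize(im[130:290,160:380],None,fx=3.6,fy=3.6,interpolation=cv2.INTER_CUBIC))
cv2.imwrite("pics/sidez.png",cv2.resize(s["img"][170:290,140:370],None,fx=3.4,fy=3.4,interpolation=cv2.INTER_CUBIC))
np.set_printoptions(precision=4,suppress=True)
hsv=cv2.cvtColor(im,cv2.COLOR_BGR2HSV)
M=R.from_euler('xyz',bot.read_state()["orientation"]).as_matrix();print("tool axes cols",M)
for n,z,p in [("boardcorners",.01,[(307,144),(362,145),(360,267),(301,266)]),("ring",.054,[(244,245)]),("tape",.025,[(252,178)]),("spare",.009,[(186,206)]),("handle",.067,[(328,217)])]:
    print(n,ray(d,p,z))
E
```

```text
tool axes cols [[ 0.9711 -0.0001  0.2385]
 [-0.2385 -0.0007  0.9711]
 [ 0.     -1.     -0.0007]]
boardcorners [[0.6641 0.2865 0.01  ]
 [0.6618 0.1702 0.01  ]
 [0.4064 0.1837 0.01  ]
 [0.4079 0.3025 0.01  ]]
ring [[0.4471 0.4161 0.054 ]]
tape [[0.5868 0.4025 0.025 ]]
spare [[0.5306 0.5403 0.009 ]]
handle [[0.5005 0.2538 0.067 ]]
```

View pics/topz.png

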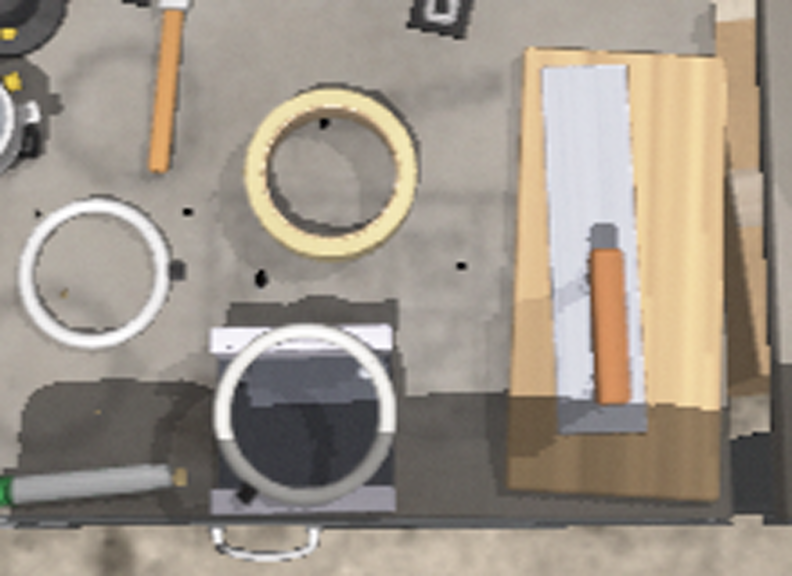

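View pics/sidez.png

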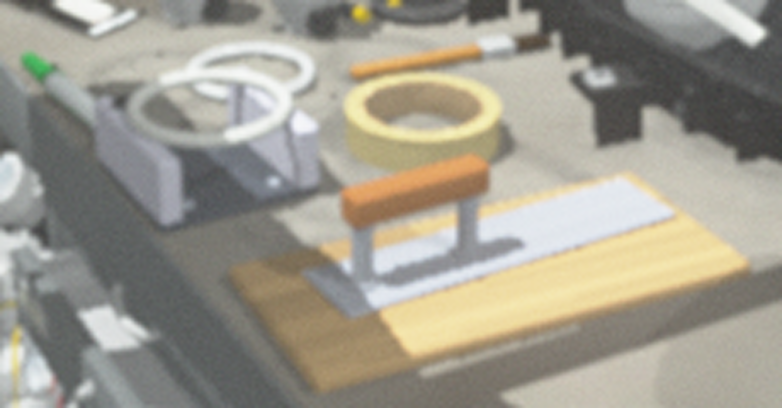

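Run:
```python
from h import *
np.set_printoptions(precision=4,suppress=True)
d=bot.get_image("top");s=bot.get_image("side")
f=lambda L:np.array(L)/3.6+[160,130]-0.36
g=lambda L:np.array(L)/3.4+[140,170]-0.36
def ang(v):return np.degrees(np.arctan2(v[1],v[0]))
S=ray(d,f([(543,68),(628,66),(558,432),(647,432)]),.013)
tip=S[:2].mean(0);tail=S[2:].mean(0);print("sheet tip tail",tip,tail,np.linalg.norm(tip-tail),ang(tip-tail), "origin",tail+(tip-tail)*55/215)
H=ray(d,f([(592,250),(622,250),(597,403),(628,403)]),.067);print("handle",H.mean(0),ang(H[:2].mean(0)-H[2:].mean(0)),np.linalg.norm(H[0]-H[2]))
S2=ray(s,g([(628,177),(674,214),(303,273),(352,317)]),.013)
tip=S2[:2].mean(0);tail=S2[2:].mean(0);print("side tip tail",tip,tail,ang(tip-tail),tail+(tip-tail)*55/215)
B=ray(d,f([(528,47),(722,56),(719,498),(508,487)]),.01);print("board",B.mean(0),ang(B[:2].mean(0)-B[2:].mean(0)),B)
B=ray(s,g([(628,173),(748,266),(318,390),(232,268)]),.01);print("board side",B.mean(0),ang(B[:2].mean(0)-B[2:].mean(0)))
K=ray(d,f([(210,328),(393,325),(395,512),(210,513)]),.045);print("rack",K.mean(0),ang(K[0]-K[1]),ang(K[3]-K[2]),K)
# ring fit
im=d["img"];hsv=cv2.cvtColor(im,cv2.COLOR_BGR2HSV)
c=ray(d,f([(305,413)]),.050);e=ray(d,f([(305,323),(305,503),(215,413),(395,413)]),.050);t=ray(d,f([(243,494)]),.05);print("ring",c,e-c,"tab",t-c,np.linalg.norm(t-c))
```

```text
sheet tip tail [0.6538 0.2547 0.013 ] [0.4408 0.2497 0.013 ] 0.21308561166450474 1.346391648723419 origin [0.4953 0.251  0.013 ]
handle [0.4944 0.2521 0.067 ] 0.6656000224106615 0.082320758644785
side tip tail [0.6553 0.2533 0.013 ] [0.4396 0.2447 0.013 ] 2.3013034048187584 [0.4947 0.2469 0.013 ]
board [0.5357 0.2375 0.01  ] -2.908808574280383 [[0.667  0.288  0.01  ]
 [0.6613 0.174  0.01  ]
 [0.4044 0.185  0.01  ]
 [0.4101 0.303  0.01  ]]
board side [0.5321 0.2314 0.01  ] -1.9526284433127665
rack [0.4459 0.4175 0.045 ] 91.05370071398337 90.53639425697133 [[0.4955 0.4687 0.045 ]
 [0.4973 0.3678 0.045 ]
 [0.3959 0.3667 0.045 ]
 [0.395  0.4667 0.045 ]]
ring [[0.4486 0.4156 0.05  ]] [[ 0.0491  0.0005  0.    ]
 [-0.0481 -0.0005  0.    ]
 [-0.0001  0.0489  0.    ]
 [ 0.0001 -0.0488  0.    ]] tab [[-0.0435  0.0329  0.    ]] 0.05457131418207066
```

Emit:
jog_arm --deltas "60 5 -37 0 -2 0;120 10 -75 0 -4 0;180 20 -112 0 -6 0;240 25 -150 0 -8 0;300 30 -188 0 -10 0;340 35 -213 0 -12 0;380 40 -238 0 -14 0;421 40 -263 0 -15.1 0;421 40 -263 0 -15.1 0;421 40 -263 0 -15.1 0;421 40 -263 0 -15.1 0;421 40 -263 0 -15.1 0;421 40 -263 0 -15.1 0;421 40 -263 0 -15.1 0;421 40 -263 0 -15.1 0;421 40 -263 0 -15.1 0;421 40 -263 0 -15.1 0;421 40 -263 0 -15.1 0;421 40 -263 0 -15.1 0;421 40 -263 0 -15.1 0" --fingers 1 --squeeze 80

```text
t: 2.02
tool_pos: [0.4948, 0.2516, 0.1913]
orientation: [-1.571, -0.0, 0.024]
contact_force: [-0.3, 0.0, -0.6]
gripper_width: 1.005
```

Run:
```python
from h import *
np.set_printoptions(precision=4,suppress=True)
s=bot.read_state();print(s["tool_pos"],np.degrees(s["orientation"]),s["joint_pos"])
d=bot.get_image("wrist");cv2.imwrite("pics/w1.png",cv2.resize(d["img"],None,fx=1.5,fy=1.5))
print(d["eye"],d["attitude"])
print("pred handle corners",proj(d,[[.537,.262,.067],[.537,.244,.067],[.453,.242,.067],[.453,.260,.067]])*1.5)
```

```text
[0.4948 0.2516 0.1913] [-90.0101  -0.0018   1.3713] [-0.6669  0.3305  0.1377  1.8234 -0.0531  0.9913  1.0872]
[0.4096 0.249  0.3346] [2.8067 0.     1.5939]
pred handle corners [[394.3251 344.2814]
 [364.4868 343.6559]
 [363.019  203.9559]
 [395.9435 204.717 ]]
```

View pics/w1.png

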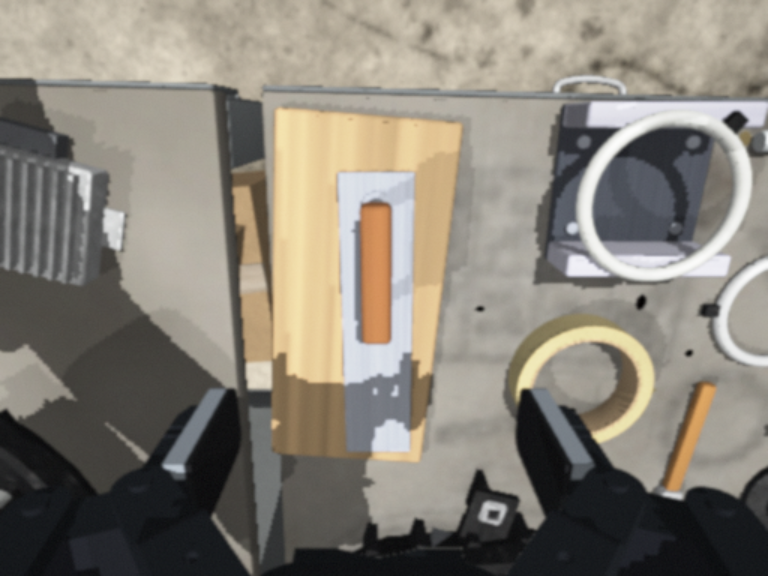

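Emit:
jog_arm --deltas "0 0 -1 0 7 0;0 0 -1 0 14 0;0 0 -1 0 21 0;0 0 -1 0 28 0;0 0 -1 0 35 0;0 0 -1 0 42 0;0 0 -1 0 49 0;0 0 -1 0 56 0;0 0 -1 0 63 0;0 0 -1 0 70 0;0 0 -1 0 77 0;0 0 -1 0 84 0;0 0 -1 0 90 0;0 0 -1 0 90 0;0 0 -1 0 90 0"

```text
t: 3.32
tool_pos: [0.4948, 0.2507, 0.1913]
orientation: [-1.571, -0.0, -1.543]
contact_force: [-0.3, -0.1, 0.0]
gripper_width: 1.001
```

Emit:
jog_arm --deltas "0 0 0 0 7 0;0 0 0 0 14 0;0 0 0 0 21 0;0 0 0 0 28 0;0 0 0 0 35 0;0 0 0 0 42 0;0 0 0 0 49 0;0 0 0 0 56 0;0 0 0 0 63 0;0 0 0 0 70 0;0 0 0 0 77 0;0 0 0 0 84 0;0 0 0 0 90 0;0 0 0 0 90 0;0 0 0 0 90 0"

```text
t: 4.57
tool_pos: [0.4947, 0.2508, 0.1912]
orientation: [-1.57, -0.0, -3.108]
contact_force: [-0.2, -0.2, 0.2]
gripper_width: 1.0
```

Run:
```python
from h import *
np.set_printoptions(precision=4,suppress=True)
s=bot.read_state();print(s["tool_pos"],np.degrees(s["orientation"]),s["joint_pos"])
d=bot.get_image("wrist");cv2.imwrite("pics/w2.png",cv2.resize(d["img"],None,fx=1.5,fy=1.5))
hsv=cv2.cvtColor(d["img"],cv2.COLOR_BGR2HSV)
m=cv2.inRange(hsv,(5,140,110),(16,255,255));n,l,st,c=cv2.connectedComponentsWithStats(m)
for i in range(1,n):
    if st[i,4]>150:
        r=cv2.minAreaRect(np.argwhere(l==i)[:,::-1].astype(np.float32));print(st[i],r,ray(d,cv2.boxPoints(r),.067),ray(d,[r[0]],.067))
```

```text
[0.4947 0.2508 0.1912] [ -89.9607   -0.0049 -178.0928] [-1.1729  0.4149  0.8167  1.8556 -0.3509  1.0218 -1.7492]
[243 134  19  92 856] ((252.2506866455078, 179.4434814453125), (17.558279037475586, 91.06497955322266), 0.6820603609085083) [[0.4559 0.2568 0.067 ]
 [0.5375 0.2579 0.067 ]
 [0.5378 0.2435 0.067 ]
 [0.4562 0.241  0.067 ]] [[0.4988 0.2499 0.067 ]]
```

View pics/w2.png

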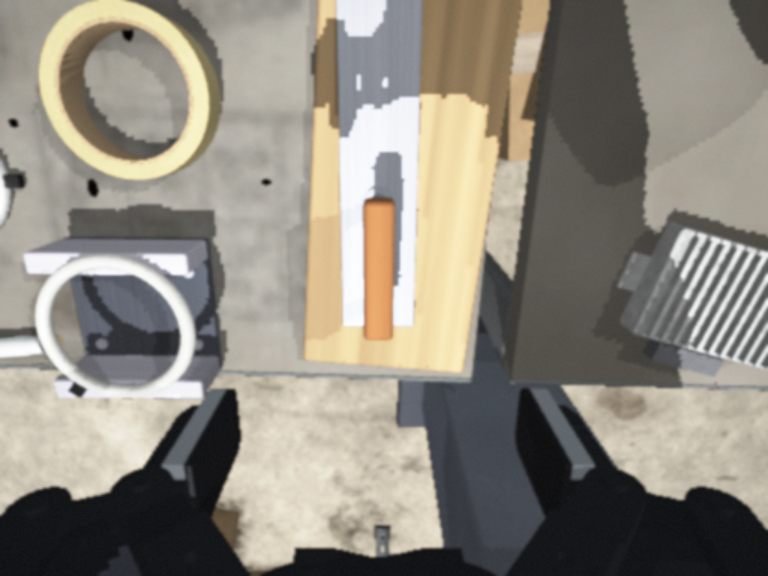

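Emit:
jog_arm --deltas "-1 25 1 0 0.6 0;-1 50 1 0 0.6 0;-1 75 1 0 0.6 0;-1 95 1 0 0.6 0;-1 110 1 0 0.6 0;-1 125 1 0 0.6 0;-1 135 1 0 0.6 0;-1 145 1 0 0.6 0;-1 152 1 0 0.6 0;-1 152 1 0 0.6 0;-1 152 1 0 0.6 0"

```text
t: 5.53
tool_pos: [0.4959, 0.2497, 0.0393]
orientation: [-1.57, -0.0, -3.118]
contact_force: [0.6, -0.5, 0.4]
gripper_width: 1.0
```

Emit:
jog_arm --deltas "0 0 0 0 0 0;0 0 0 0 0 0;0 0 0 0 0 0;0 0 0 0 0 0;0 0 0 0 0 0;0 0 0 0 0 0;0 0 0 0 0 0;0 0 0 0 0 0;0 0 0 0 0 0;0 0 0 0 0 0;0 0 0 0 0 0;0 0 0 0 0 0" --fingers 0 --squeeze 80

```text
t: 6.53
tool_pos: [0.496, 0.2499, 0.0396]
orientation: [-1.571, 0.0, -3.118]
contact_force: [-1.9, 0.5, 4.6]
gripper_width: 0.194
```

Run:
```python
from h import *
np.set_printoptions(precision=4,suppress=True)
s=bot.read_state();print(s["tool_pos"],np.degrees(s["orientation"]),s["joint_pos"],s["contact_force"],s["gripper_width"])
d=bot.get_image("side");cv2.imwrite("pics/s3.png",cv2.resize(d["img"][130:330,120:380],None,fx=3,fy=3,interpolation=cv2.INTER_CUBIC))
```

```text
[0.496  0.2499 0.0396] [ -89.9936    0.0028 -178.6654] [-1.0336  0.6203  0.654   1.9675 -0.5533  0.7379 -1.5948] [-1.9189  0.4695  4.6449] 0.1936171165982403
```

View pics/s3.png

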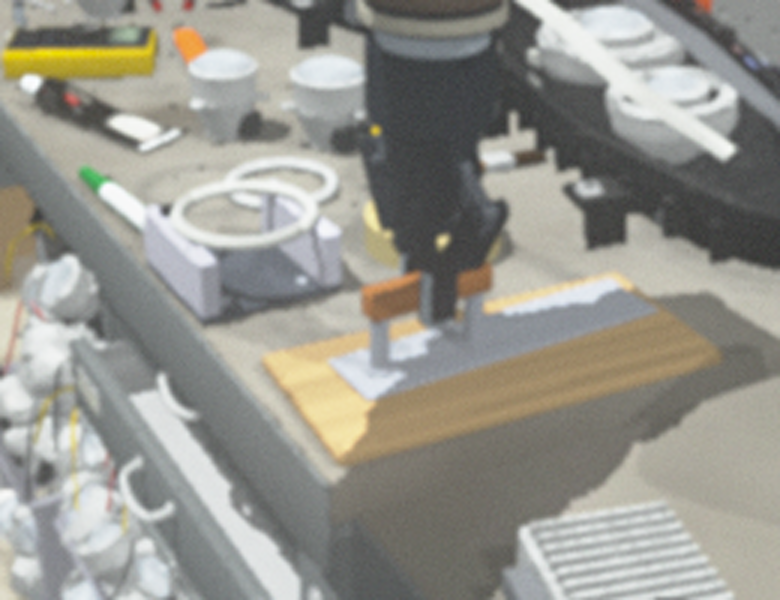

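Emit:
jog_arm --deltas "0 -5 0 0 0 0;0 -10 0 0 0 0;0 -20 0 0 0 0;0 -30 0 0 0 0;0 -40 0 0 0 0;0 -50 0 0 0 0;0 -60 0 0 0 0;0 -70 0 0 0 0;0 -70 0 0 0 0;0 -70 0 0 0 0"

```text
t: 7.42
tool_pos: [0.4963, 0.2503, 0.1103]
orientation: [-1.572, 0.001, -3.118]
contact_force: [0.1, -0.1, -1.6]
gripper_width: 0.196
```

Run:
```python
from h import *
np.set_printoptions(precision=4,suppress=True)
s=bot.read_state();print(s["tool_pos"],np.degrees(s["orientation"]),s["contact_force"],s["wrist_torque"],s["gripper_width"])
print(toolrel([.449,.175,.11]))
d=bot.get_image("side");cv2.imwrite("pics/s4.png",cv2.resize(d["img"][130:330,120:380],None,fx=3,fy=3,interpolation=cv2.INTER_CUBIC))
```

```text
[0.4963 0.2503 0.1103] [ -90.0554    0.0629 -178.6538] [ 0.0944 -0.1482 -1.5946] [-0.0524  0.0596 -0.0017] 0.19586588032872074
[49.0367  0.1868 74.1316]
```

View pics/s4.png

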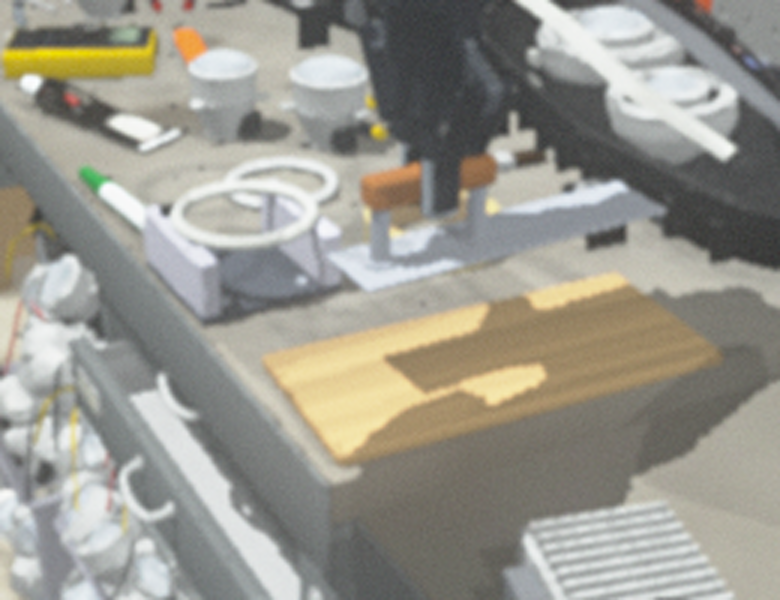

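Emit:
jog_arm --deltas "3 0 5 0 -6 0;6 0 10 0 -12 0;10 0 15 0 -18 0;13 0 20 0 -24 0;17 0 25 0 -30 0;20 0 30 0 -36 0;23 0 35 0 -42 0;27 0 40 0 -48 0;30 0 45 0 -54 0;33 0 50 0 -60 0;37 0 55 0 -66 0;40 0 60 0 -72 0;43 0 65 0 -78 0;46 0 70 0 -84 0;49 0 74 0 -89.5 0;49 0 74 0 -89.5 0;49 0 74 0 -89.5 0;49 0 74 0 -89.5 0"

```text
t: 8.97
tool_pos: [0.4487, 0.1751, 0.1094]
orientation: [-1.571, 0.0, -1.559]
contact_force: [-0.4, -0.1, -2.8]
gripper_width: 0.196
```

Run:
```python
from h import *
np.set_printoptions(precision=4,suppress=True)
s=bot.read_state();print(s["tool_pos"],np.degrees(s["orientation"]),s["joint_pos"],s["contact_force"],s["gripper_width"])
for n in("wrist","top","side"):
    d=bot.get_image(n);im=d["img"]
    if n!="wrist": im=im[130:290,160:380] if n=="top" else im[130:330,120:380]
    cv2.imwrite(f"pics/{n}5.png",cv2.resize(im,None,fx=3 if n!="wrist" else 1.5,fy=3 if n!="wrist" else 1.5,interpolation=cv2.INTER_CUBIC))
```

```text
[0.4487 0.1751 0.1094] [-90.002    0.016  -89.3355] [-0.7774  0.3343  0.3712  2.0841 -0.1755  0.7521 -0.2847] [-0.3669 -0.1373 -2.8466] 0.19636468373896857
```

View pics/wrist5.png

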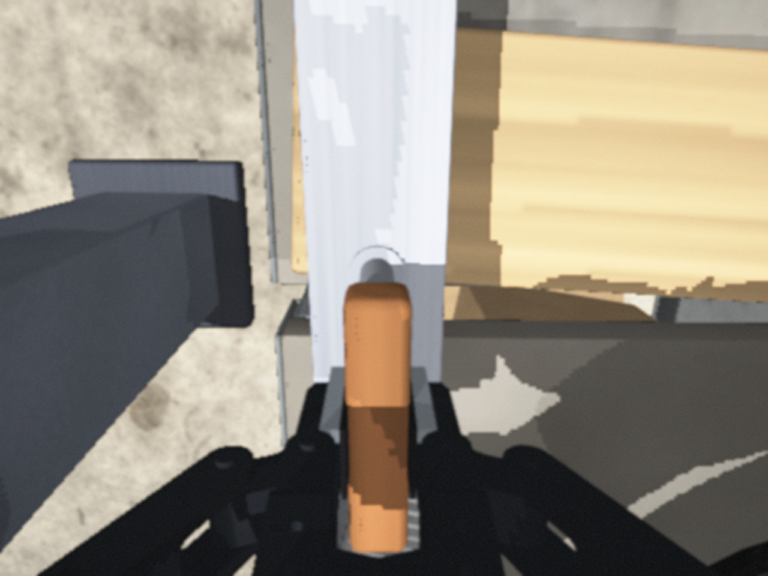

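View pics/side5.png

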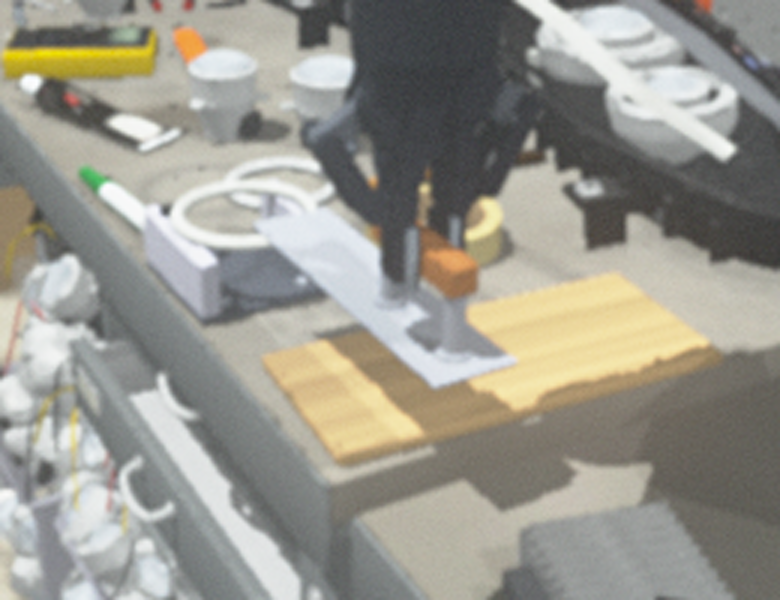

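View pics/top5.png

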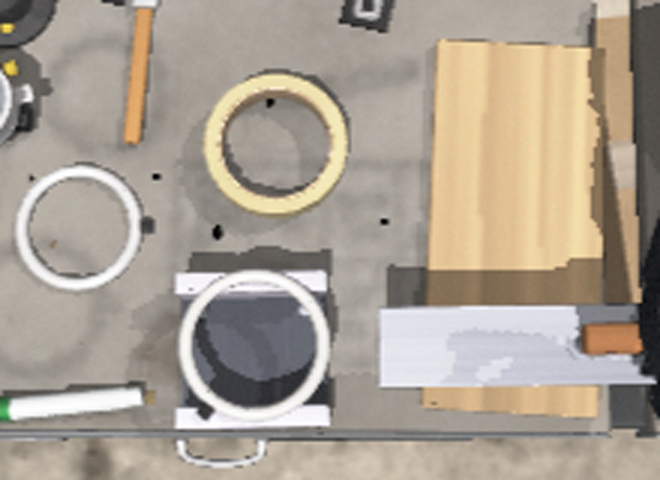

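Run:
```python
from h import *
np.set_printoptions(precision=4,suppress=True)
d=bot.get_image("top");s=bot.get_image("side")
for z in(.078,.083,.088):
    T=ray(d,np.array([(380,309),(378,385)])/3+[160,130]-.33,z);S=ray(s,np.array([(320,207),(258,226)])/3+[120,130]-.33,z)
    print(z,T,S)
K=ray(d,np.array([(328,272),(328,292),(328,405),(328,426)])/3+[160,130]-.33,.045);print("rack near end",K)
```

```text
0.078 [[0.4691 0.3348 0.078 ]
 [0.4216 0.3364 0.078 ]] [[0.4701 0.3431 0.078 ]
 [0.4242 0.3358 0.078 ]]
0.083 [[0.4686 0.335  0.083 ]
 [0.4214 0.3366 0.083 ]] [[0.4654 0.3333 0.083 ]
 [0.4201 0.3261 0.083 ]]
0.088 [[0.4682 0.3352 0.088 ]
 [0.4212 0.3368 0.088 ]] [[0.4607 0.3236 0.088 ]
 [0.416  0.3165 0.088 ]]
rack near end [[0.4965 0.3674 0.045 ]
 [0.4832 0.3674 0.045 ]
 [0.4097 0.3674 0.045 ]
 [0.3963 0.3674 0.045 ]]
```

Emit:
jog_arm --deltas "0 10 0 0 0 0;0 20 0 0 0 0;0 30 0 0 0 0;0 40 0 0 0 0;0 50 0 0 0 0;0 52 0 0 0 0;0 52 0 0 0 0;0 52 0 0 0 0;-6 52 0 0 0 0;-12 52 0 0 0 0;-18 52 0 0 0 0;-24 52 0 0 0 0;-30 52 0 0 0 0;-36 52 0 0 0 0;-42 52 0 0 0 0;-48 52 0 0 0 0;-54 52 0 0 0 0;-60 52 0 0 0 0;-60 52 0 0 0 0;-60 52 0 0 0 0"

```text
t: 10.88
tool_pos: [0.4477, 0.2355, 0.0575]
orientation: [-1.571, 0.0, -1.556]
contact_force: [-0.4, -0.9, -1.5]
gripper_width: 0.193
```

Run:
```python
from h import *
np.set_printoptions(precision=4,suppress=True)
s=bot.read_state();print(s["tool_pos"],np.degrees(s["orientation"]),s["joint_pos"],s["contact_force"],s["gripper_width"])
for n in("wrist","side"):
    d=bot.get_image(n);im=d["img"]
    if n!="wrist": im=im[130:330,120:380]
    cv2.imwrite(f"pics/{n}6.png",cv2.resize(im,None,fx=3 if n!="wrist" else 1.5,fy=3 if n!="wrist" else 1.5,interpolation=cv2.INTER_CUBIC))
```

```text
[0.4477 0.2355 0.0575] [-89.9973   0.0023 -89.1323] [-0.8396  0.4554  0.3284  2.0625 -0.234   0.6583 -0.3411] [-0.398  -0.9317 -1.5306] 0.19281350306707543
```

View pics/wrist6.png

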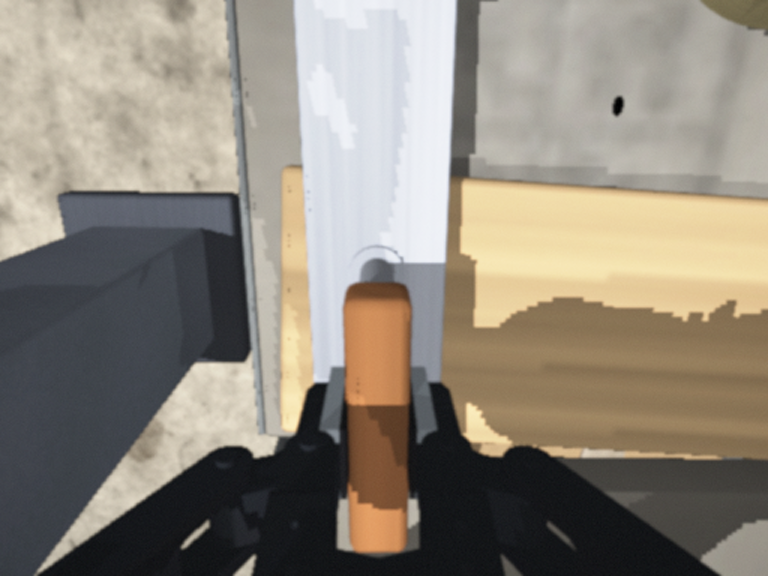

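View pics/side6.png

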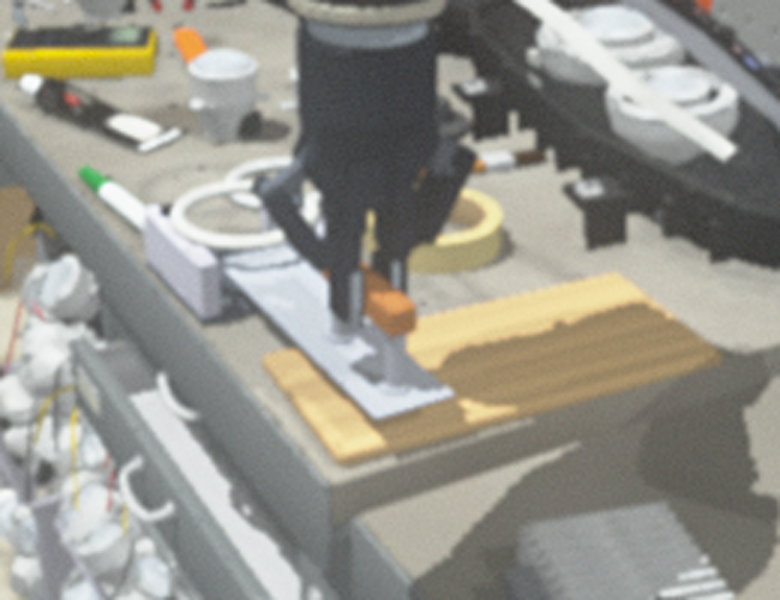

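Emit:
jog_arm --deltas "-6 0 0 0 0 0;-12 0 0 0 0 0;-18 0 0 0 0 0;-24 0 0 0 0 0;-30 0 0 0 0 0;-36 0 0 0 0 0;-42 0 0 0 0 0;-48 0 0 0 0 0;-54 0 0 0 0 0;-60 0 0 0 0 0;-66 0 0 0 0 0;-72 0 0 0 0 0;-75 0 0 0 0 0;-75 0 0 0 0 0;-75 0 0 0 0 0;-75 0 0 0 0 0"

```text
t: 12.32
tool_pos: [0.4467, 0.3094, 0.0574]
orientation: [-1.571, -0.001, -1.557]
contact_force: [0.5, -0.1, -2.2]
gripper_width: 0.195
```

```bash
cat > look.py <<'E'
from h import *
import sys
np.set_printoptions(precision=4,suppress=True)
k=sys.argv[1]
s=bot.read_state();print(s["tool_pos"],np.degrees(s["orientation"]),s["contact_force"],s["gripper_width"])
for n in("wrist","side","top"):
    d=bot.get_image(n);im=d["img"]
    if n=="side": im=im[130:330,120:380]
    if n=="top": im=im[130:290,160:380]
    q=1.5 if n=="wrist" else 3
    cv2.imwrite(f"pics/{n}{k}.png",cv2.resize(im,None,fx=q,fy=q,interpolation=cv2.INTER_CUBIC))
E
python3 look.py 7
```

```text
[0.4467 0.3094 0.0574] [-90.0104  -0.0317 -89.2138] [ 0.469  -0.0704 -2.219 ] 0.19518143161110693
```

View pics/wrist7.png

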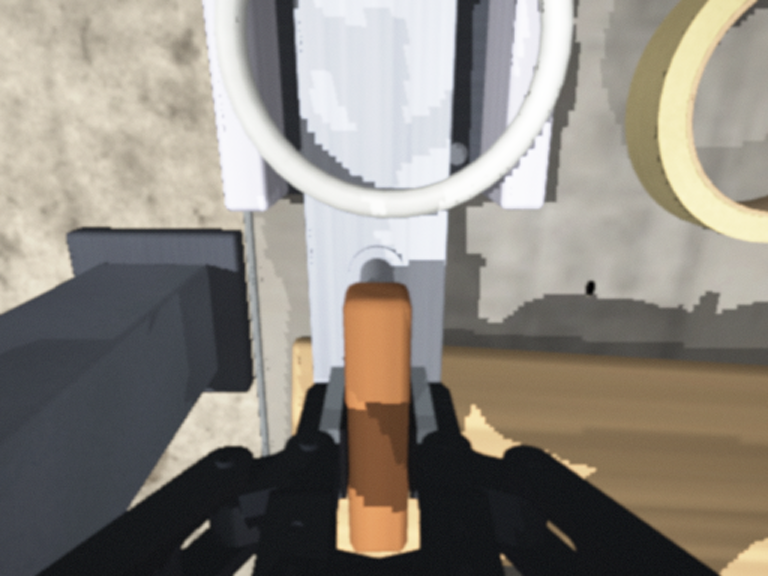

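View pics/side7.png

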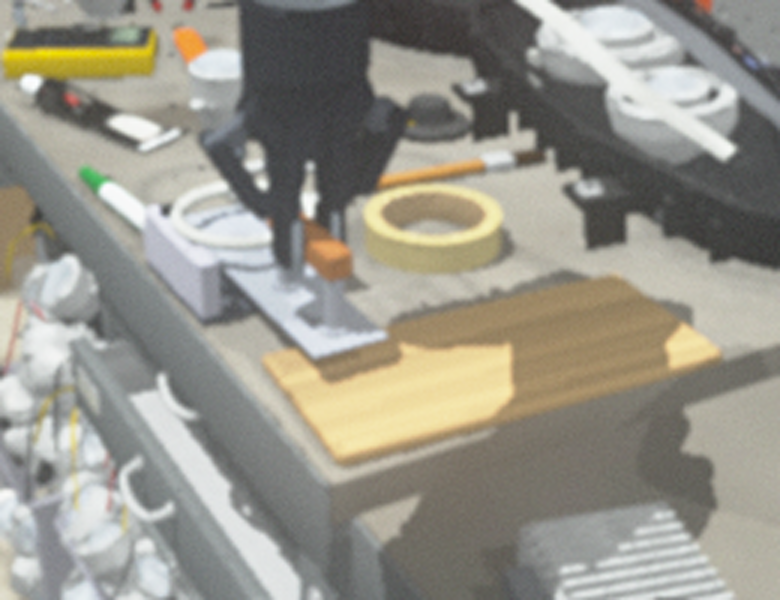

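View pics/top7.png

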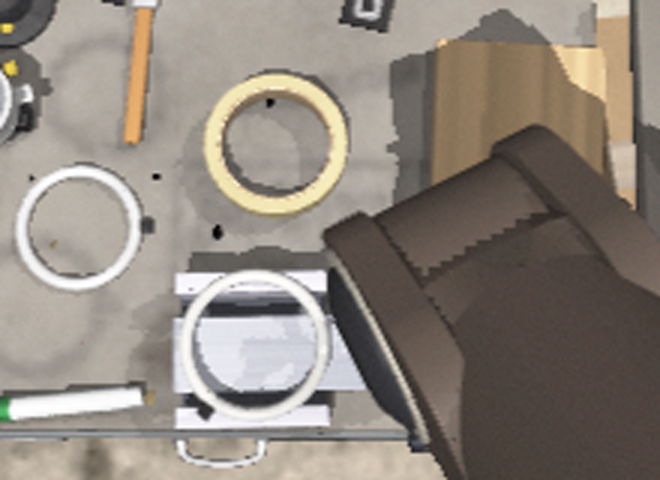

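Emit:
jog_arm --deltas "0 -3 0 0 0 0;0 -6 0 0 0 0;0 -8 0 0 0 0;0 -10 0 0 0 0;0 -12 0 0 0 0;0 -14 0 0 0 0;0 -16 0 0 0 0;0 -18 0 0 0 0;0 -21 0 0 0 0;0 -24 0 0 0 0;0 -28 0 0 0 0;0 -32 0 0 0 0;0 -36 0 0 0 0;0 -40 0 0 0 0;0 -44 0 0 0 0;0 -47 0 0 0 0;0 -49 0 0 0 0;0 -50 0 0 0 0;0 -50 0 0 0 0;0 -50 0 0 0 0"

```text
t: 14.13
tool_pos: [0.4467, 0.3094, 0.1074]
orientation: [-1.571, -0.0, -1.557]
contact_force: [0.2, -0.4, -2.5]
gripper_width: 0.198
```

```bash
python3 look.py 8
```

```text
[0.4467 0.3094 0.1074] [-90.0093  -0.0224 -89.2236] [ 0.2465 -0.3803 -2.5213] 0.19774340242833335
```

View pics/wrist8.png

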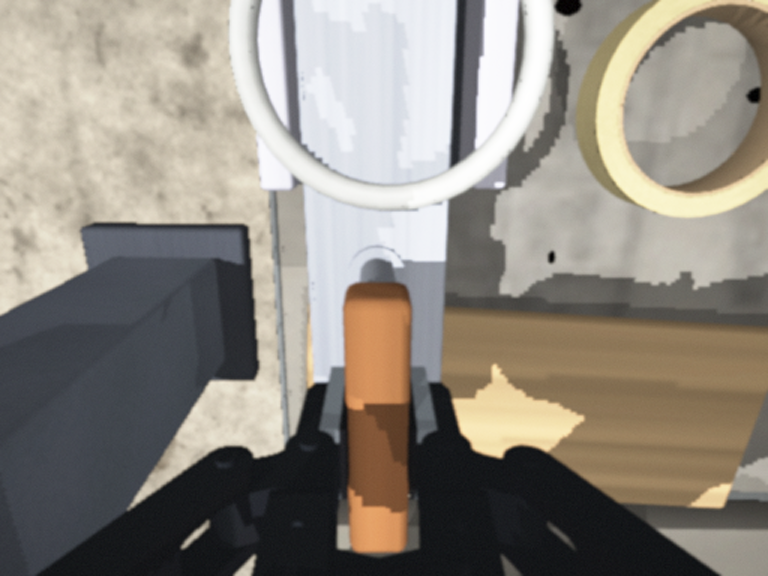

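View pics/side8.png

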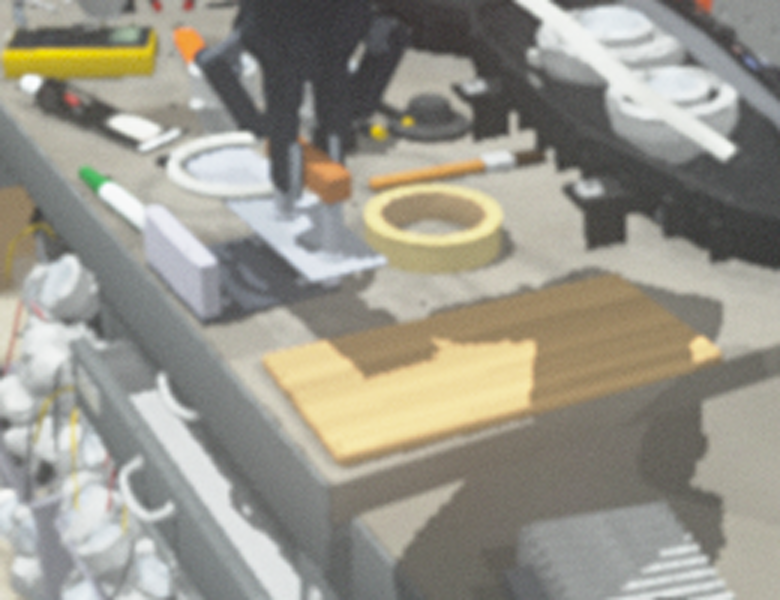

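Emit:
jog_arm --deltas "1 0 0 0 0.7 0;2 0 1 0 2 0;4 0 2 0 4 0;6 0 3 0 7 0;9 0 4 0 10 0;12 0 5 0 13 0;15 0 6 0 16 0;18 0 7 0 19 0;21 0 8 0 22 0;23 0 9 0 25 0;25 0 10 0 28 0;27 0 11 0 31 0;29 0 12 0 34 0;31 0 13 0 37 0;33 0 14 0 40 0;34 0 15 0 42.5 0;35 0 16 0 44.5 0;36 0 17 0 45.6 0;36 0 17 0 46 0;36 0 17 0 46 0"

```text
t: 15.95
tool_pos: [0.4642, 0.2735, 0.1073]
orientation: [-1.571, -0.001, -2.36]
contact_force: [-0.2, -1.0, -2.6]
gripper_width: 0.198
```

```bash
python3 look.py 9; python3 -c "
from h import *
print(toolrel([.4815,.237,.1074]))"
```

```text
[0.4642 0.2735 0.1073] [ -89.9868   -0.0429 -135.2419] [-0.2156 -0.9982 -2.5607] 0.19759930143839308
[13.47647809 -0.10041422 38.3033864 ]
```

View pics/wrist9.png

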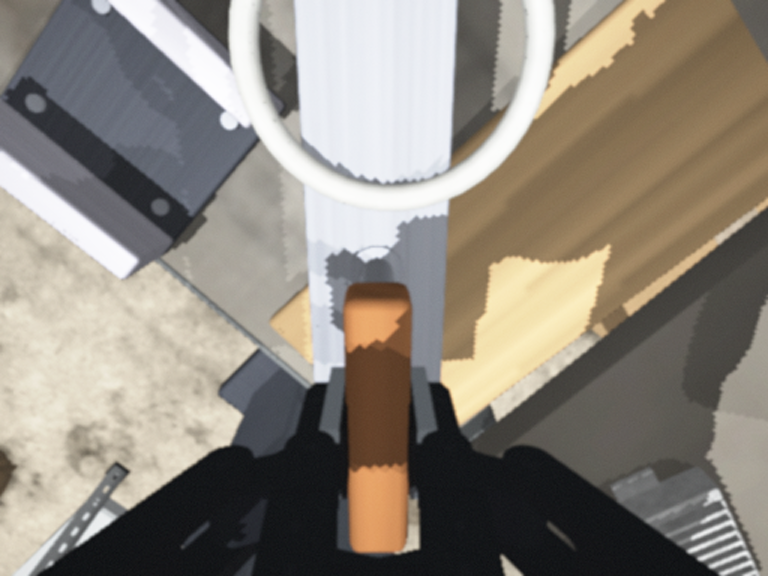

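Emit:
jog_arm --deltas "0 0 1 0 0.7 0;1 0 2 0 2 0;1 0 4 0 4 0;2 0 6 0 7 0;3 0 9 0 10 0;4 0 12 0 13 0;5 0 15 0 16 0;6 0 18 0 19 0;7 0 21 0 22 0;8 0 24 0 25 0;9 0 27 0 28 0;10 0 29 0 31 0;10 0 31 0 34 0;11 0 33 0 37 0;12 0 34 0 40 0;13 0 35 0 43 0;13 0 36 0 45.5 0;13 0 37 0 46.8 0;13 0 38 0 47.3 0;13 0 38 0 47.3 0"

```text
t: 17.77
tool_pos: [0.4818, 0.2374, 0.1074]
orientation: [-1.57, -0.0, 3.098]
contact_force: [-0.6, 0.2, -0.9]
gripper_width: 0.191
```

```bash
python3 look.py 10; python3 -c "
from h import *
print(toolrel([.4815,.237,.1074]))"
```

```text
[0.4818 0.2374 0.1074] [-89.961   -0.0137 177.5003] [-0.6447  0.1654 -0.9455] 0.19072281883451675
[ 0.11860786 -0.06652984  0.58049037]
```

View pics/wrist10.png

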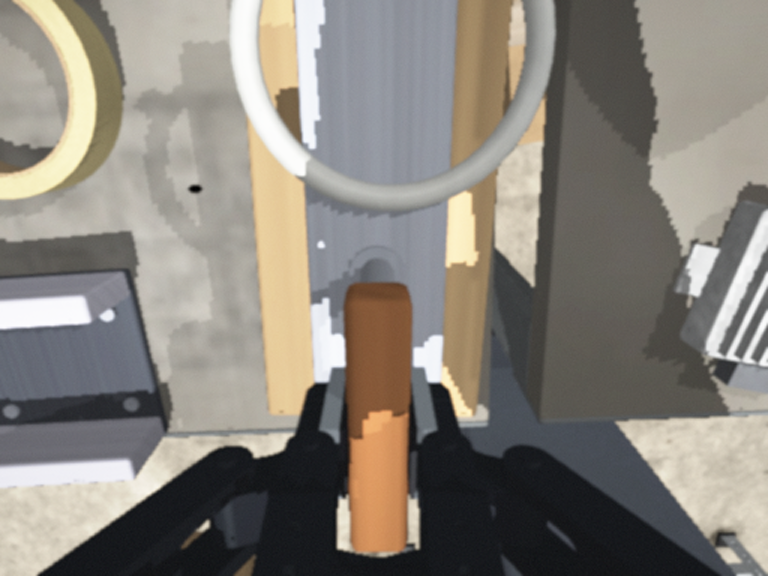

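View pics/side10.png

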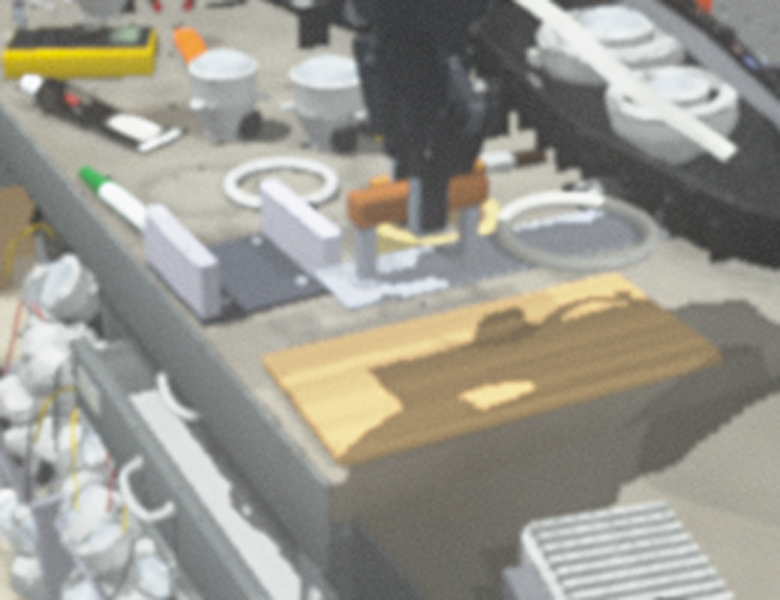

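Emit:
jog_arm --deltas "0 2 0 0 0 0;0 5 0 0 0 0;0 10 0 0 0 0;0 15 0 0 0 0;0 20 0 0 0 0;0 25 0 0 0 0;0 30 0 0 0 0;0 35 0 0 0 0;0 40 0 0 0 0;0 45 0 0 0 0;0 50 0 0 0 0;0 55 0 0 0 0;0 59 0 0 0 0;0 62 0 0 0 0;0 64 0 0 0 0;0 65.5 0 0 0 0;0 66.5 0 0 0 0;0 67 0 0 0 0;0 67.5 0 0 0 0;0 67.5 0 0 0 0"

```text
t: 19.58
tool_pos: [0.4817, 0.2376, 0.0399]
orientation: [-1.57, -0.0, 3.099]
contact_force: [-0.4, -0.2, -1.8]
gripper_width: 0.195
```

```bash
python3 look.py 11
```

```text
[0.4817 0.2376 0.0399] [-89.9806  -0.0138 177.5492] [-0.4032 -0.1875 -1.7577] 0.19522177870976545
```

View pics/side11.png

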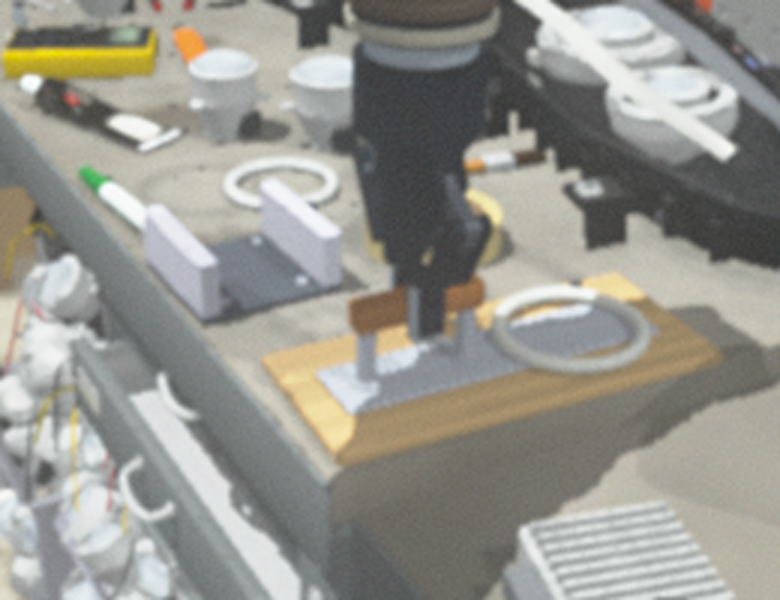

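View pics/wrist11.png

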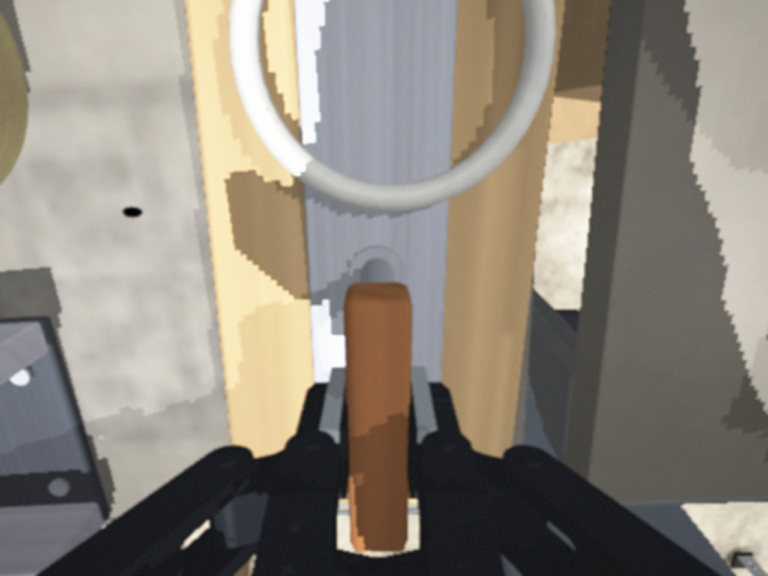

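Emit:
jog_arm --deltas "0 0.3 0 0 0 0;0 0.5 0 0 0 0;0 0.7 0 0 0 0;0 0.7 0 0 0 0;0 0.7 0 0 0 0"

```text
t: 20.15
tool_pos: [0.4817, 0.2378, 0.0396]
orientation: [-1.571, -0.0, 3.099]
contact_force: [-2.5, -0.6, 5.3]
gripper_width: 0.196
```

Emit:
jog_arm --deltas "0 0 0 0 0 0;0 0 0 0 0 0;0 0 0 0 0 0;0 0 0 0 0 0;0 0 0 0 0 0;0 0 0 0 0 0;0 0 0 0 0 0;0 0 0 0 0 0;0 0 0 0 0 0;0 0 0 0 0 0" --fingers 0.6

```text
t: 20.98
tool_pos: [0.4818, 0.2378, 0.0396]
orientation: [-1.571, -0.0, 3.099]
contact_force: [-0.3, -1.0, -0.5]
gripper_width: 0.597
```

Emit:
jog_arm --deltas "0 -5 0 0 0 0;0 -10 0 0 0 0;0 -20 0 0 0 0;0 -35 0 0 0 0;0 -55 0 0 0 0;0 -80 0 0 0 0;0 -105 0 0 0 0;0 -130 0 0 0 0;0 -150 0 0 0 0;0 -150 0 0 0 0"

```text
t: 21.82
tool_pos: [0.4839, 0.2382, 0.1942]
orientation: [-1.575, 0.005, 3.098]
contact_force: [0.4, -0.3, -0.4]
gripper_width: 0.595
```

```bash
python3 look.py 12
```

```text
[0.4839 0.2382 0.1942] [-90.2586   0.2662 177.5084] [ 0.3654 -0.2701 -0.3733] 0.5951065644200089
```

View pics/side12.png

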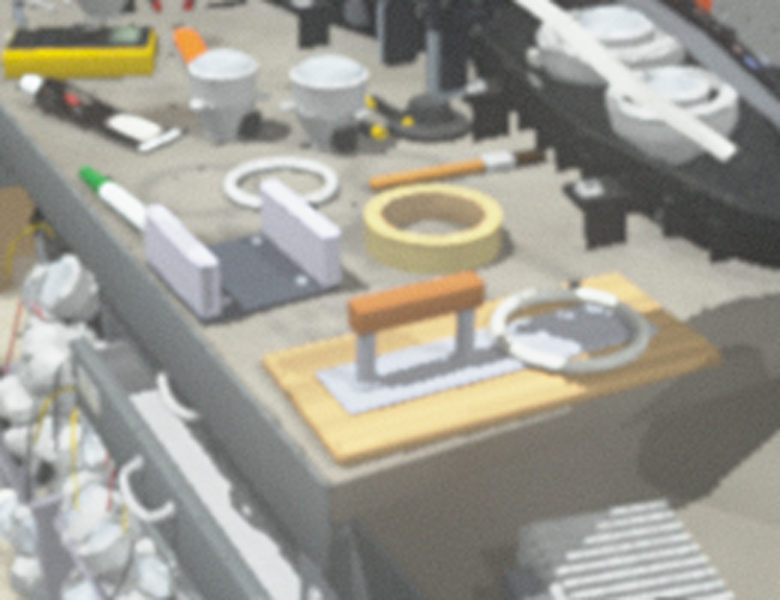

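View pics/wrist12.png

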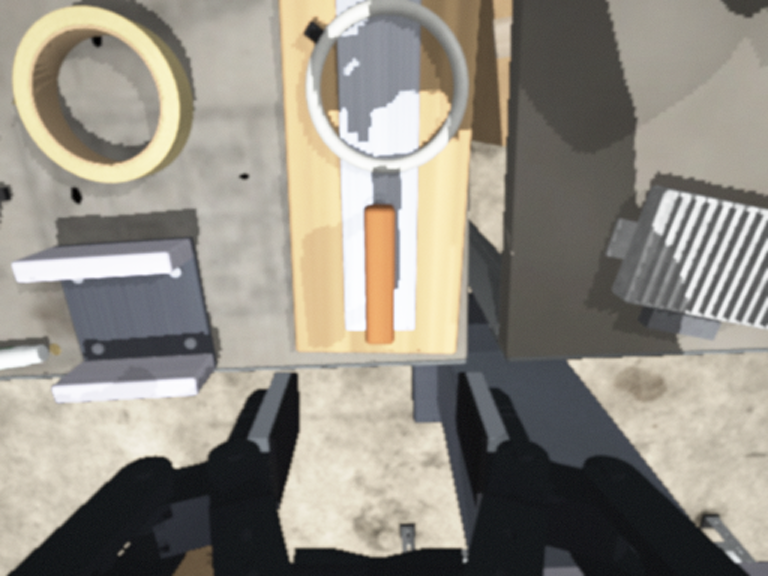

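View pics/top12.png

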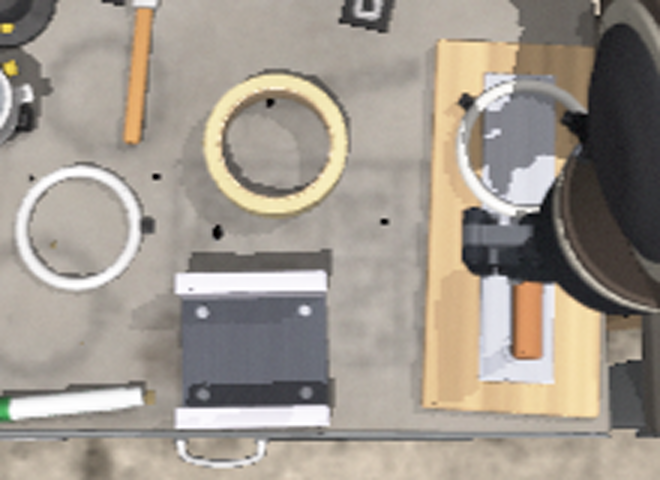

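Emit:
jog_arm --deltas "0 0 0 0 0 0;0 0 0 0 0 0;0 0 0 0 0 0;0 0 0 0 0 0;0 0 0 0 0 0;0 0 0 0 0 0"

```text
t: 22.47
tool_pos: [0.4814, 0.2378, 0.1896]
orientation: [-1.571, -0.001, 3.099]
contact_force: [-0.1, -0.1, 0.2]
gripper_width: 0.6
```

Run:
```python
from h import *
np.set_printoptions(precision=4,suppress=True)
d=bot.get_image("wrist");cv2.imwrite("pics/w13.png",cv2.resize(d["img"],None,fx=1.5,fy=1.5))
T=bot.get_image("top")
t=ray(T,np.array([(484,73),(554,76),(480,382),(553,383)])/3+[160,130]-.33,.013)
tip=t[:2].mean(0);tail=t[2:].mean(0);u=(tip-tail)/np.linalg.norm(tip-tail);o=tail+u*.055
c=ray(T,np.array([(525,147)])/3+[160,130]-.33,.018)[0];tb=ray(T,np.array([(465,101)])/3+[160,130]-.33,.018)[0]
r=c+(tb-c)/np.linalg.norm(tb-c)*.004
print("tip",tip,"tail",tail,"o",o,"ring",c,r,"rel",(r-o)@u,(r-o)@[-u[1],u[0],0])
b=np.array([.534,.235]);a=np.radians(-2.5);Rb=np.array([[np.cos(a),-np.sin(a)],[np.sin(a),np.cos(a)]])
print("in board",(tip[:2]-b)@Rb,(tail[:2]-b)@Rb)
```

```text
tip [0.6402 0.2332 0.013 ] tail [0.4257 0.2403 0.013 ] o [0.4807 0.2385 0.013 ] ring [0.5869 0.2311 0.018 ] [0.5895 0.2343 0.018 ] rel 0.10885336040049061 -0.0006137256027028111
in board [0.1061 0.0028] [-0.1084  0.0006]
```

View pics/w13.png

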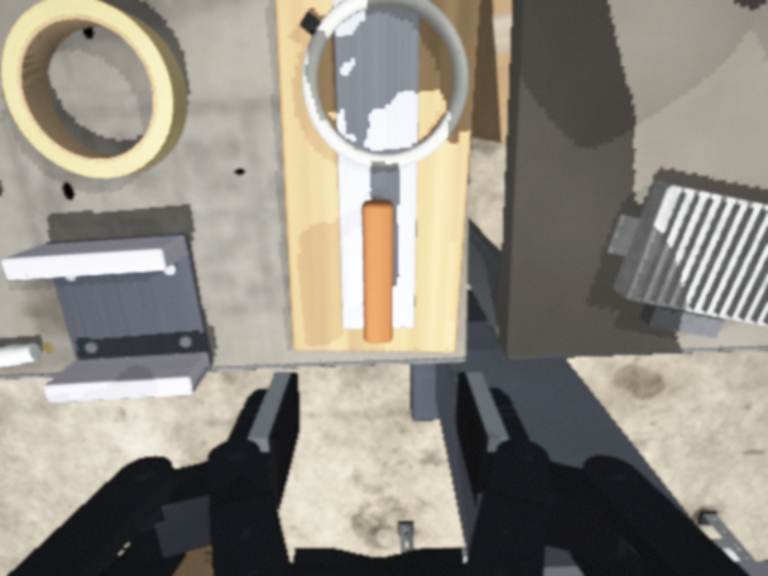

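All within limits; handing in.

```bash
python3 -c "
from workcell import bot
print(bot.finish_job())"
```

```text
the job is handed in; nothing more can be done
None
```

I gripped the lifter by its handle, turned it toward the rack and slid the blade between the rails under the ring. I lifted the ring to about z = 0.08 m, carried it back, set the lifter flat on its board and let go. The arm ended about 150 mm above, and I handed the job in at about 22.5 s. `finish_job()` gave no verdict.

My last checks, measured in the top camera image:
- **Ring on the blade:** its origin lies about 109 mm ahead of the lifter's origin and under 1 mm off its middle line.
- **Lifter on the board:** the tip is at about x = +106 mm and the tail at about -108 mm in the board's frame, both within 3 mm of its middle line.
- **Bystanders:** the tape roll and spare ring look unmoved in the pictures. I did not measure their shift.

No check failed. The two cameras' estimates of the board's position differed by up to 6 mm in y and 1° in angle. I used a middle value, and the placement margins of 25 mm or more cover that.

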